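Lift the pink denture out of the deep rinsing well

ROBOT

A 6-joint arm with a two-finger parallel gripper is mounted at the origin on the work surface. World frame = base frame: x ahead of the robot, y to its left, z up, the work surface at z = 0. Lengths are in m, angles in rad, forces in N, time in s.
With the tool pointing down it reaches from about 0.35 to 0.95 m from the base axis. Payload 17.4 kg.
Tool frame: the origin (TCP) lies midway between the tips of the shut fingers; the grasp point (between the pads) lies grip_depth behind it (grip_depth is the distance from the TCP to the grasp point, in m); z points along the fingers, y is the line along which they close (so a half turn about z gives the same grasp; the last joint's range is limited). The gripper opens to 93 mm and grips with 3 to 60 N. Pads are 15 mm wide; open, the fingers measure 128 mm over their backs; the gripper's body (75 mm by 188 mm) begins 65 mm behind the grasp point.
Start: joints at [-1.223, 0.116, 1.442, -0, 1.584, -0.038], TCP at [0.254, -0.625, 0.193] pointing down, gripper open.
Joint ranges: [-2.83, 2.83], [-0.83, 2.19], [0.07, 2.5], [-1.14, 4.28], [0.01, 3], [-2.97, 2.97]. Speed limits (rad/s): [1.89, 1.89, 2.22, 3.14, 3.14, 3.14].

INTERFACE

Orientations are given as a unit quaternion [w, x, y, z].
In Python, from plant import read_state, read_camera, camera_params, job_done, grip_depth gives the robot as it stands.
- The arm moves only by the shell command python3 -m pendant 'ROWS'. ROWS is JSON, a list of rows, each a list of 7 numbers: the shift along the tool's x, y, z in cm, then the turn, a rotation vector about the tool's x, y, z in degrees, then the finger opening in cm, from 0 to 9.3. In form: [[dx, dy, dz, rx, ry, rz, fingers], ...]. A call has 1 to 12 rows; each row shifts and turns the commanded pose from where the row before left it, along the tool's axes as they then stand; what a row does not reach is not made up. A row lasts 1/10 s, in which the tool goes at most 50 mm and 8.59 degrees, less where a joint would pass 70% of its speed; a pose out of reach is approached as far as the arm can. A call is refused whole if a number of a shift passes 5 or a number of a turn 8.59, either way. A call with a gripper value outside its range is refused whole. The fingers move at their own pace and stop on an object; the grip force is fixed at half the most. Time passes only in rows, so rows that do not move let the fingers close. It gives the time, the measured TCP pose, the force, the opening and the grip force at its end, in the units of the state.
- read_state(): the state, without advancing time (a new reading comes with each control period).
- read_camera(name): name is "scene" or "top" or "wrist"; returns the picture (384x512x3 uint8, red, green, blue); there is no depth.
- camera_params(name): a dict with "fx", "fy", "cx", "cy" (pixels), "rvec" (rotation vector, rad) and "tvec" (3), from world to camera coordinates, as OpenCV has them. Camera axes: x right, y down, z forward; pixel columns grow to the right and rows downward; lengths in m; the calibration is good to about 2 mm. A picture is of the moment at which its call begins: read the wrist's pose just before it. camera_params takes no time and is no camera call; for the wrist camera it gives the pose at the moment of the call.
- job_done(): hands the job in; it is judged then, once.
The state is a dict: "time": time; "qpos": joint angles; "qvel": joint speeds; "joint_torque": joint torques, N m; "tool_pos": TCP position; "orientation": TCP orientation; "force": force on the tool from outside, world axes, zero at the start; "ft_torque": the same for the moment, N m; "opening": opening from 0.0 (shut) to 1.0 (fully open); "gripper_force": force on a finger pad.
Only numpy, scipy, OpenCV 4.12 (cv2) and the standard library are available. Lean on these libraries where they do the work, as an engineer would, in place of code of your own. Each camera call takes 0.05 s, during which the arm holds its last target. There are 200 camera calls.

TASK

Take the blue-handled picker from its forked stand, hook the carrier that holds the pink denture by its orange bail and lift it out of the deep well, without the fingers touching the carrier. Set it down upright on the green pad while it is still on the hook, then unhook it and hang the picker back in its stand.

Things in the scene. Friction and masses are not known exactly. Their poses are not given: they have to be found in the camera images.
- picker_grip (a point): Centre of the loose 140 g picker's blue grip, 24x24 mm, 60 tall, z up. Below: black disc 50 dia., 4 thick, underside 34 below here; rod 8 dia. on the axis; flat foot 16 wide, 4 thick, top face 142 below here, from 4 behind to 30 ahead (+x) of the axis, its end (26 to 30) a lip 8 high above that face. A bail bar rests on the foot between rod and lip, 15 ahead of the axis when centred.
- pink_carrier: Steel carrier with the pink denture, loose, about 130 g. Origin: centre of its underside, z up. Plate 46 (x) by 50 (y) mm, load up to 18 high. Orange bail: a straight bar 5 thick along y over the origin, underside 56 and top 61 above it, on two posts, 42 clear between. It stands in one of the two wells; a like carrier with a yellowish stone cast, not wanted, in the other.
- bath: Fixed white and steel rinsing unit, drained, 107 (x) by 167 (y) mm, rim 130 above the table. Origin: centre of its underside. Two open wells side by side at y = +40.5 and -40.5, each 97 (x) by 76 (y), floor 5 above the table, walls 5 thick. Each carrier stands about 11 ahead (+x) of its well's middle, square to it within 2 degrees, so the picker's foot has room on the -x side of the bail.
- stand_slot (a point): Middle of the fixed stand's fork slot, at the fork's upper face, 135 mm above the table. Slot 26 wide, open along this point's -x, closed 19 ahead (+x); prongs 20 wide, 8 thick, end 32 behind. The picker hangs here, rod in the slot, disc on the prongs, foot about along +x. A column under the fork starts 57 ahead; base plate 8 thick, reaching 40 behind.
- pad_top (a point): Centre of the upper face of the fixed green pad, 120 x 120 mm, 4 mm thick, flat on the table; x and y along its sides, z up.
There are look-alikes about, which are no part of the job. There is more than one size of the part that bears picker_grip; the job needs the middle-sized.

How it is judged:
On the way, in this order (a step that is already met when the one before it is completed fails the run):
1. the pink denture's carrier hangs on the picker's foot, lifted clear above the well's rim (height (world z) of pink_carrier above 0.132 m and horizontal distance between picker_grip and pink_carrier below 0.05 m and distance between picker_grip and pink_carrier between 0.17 and 0.23 m), for 0.2 s.
2. the carrier stands on the green pad with the picker's foot still under its bail (z of pink_carrier in the frame of pad_top below 0.006 m and horizontal distance between pink_carrier and pad_top below 0.06 m and horizontal distance between picker_grip and pink_carrier below 0.05 m and distance between picker_grip and pink_carrier below 0.215 m), for 0.1 s.
At the end, for the whole second after the job is handed in: The pink denture's carrier stands at rest on the green pad, its centre over the pad and within 55 mm of the pad's centre along each side, upright within 10 degrees; the picker hangs in the stand's slot on its guard disc, upright within 10 degrees (x of pink_carrier in the frame of pad_top between -0.055 and 0.055 m and y of pink_carrier in the frame of pad_top between -0.055 and 0.055 m and z of pink_carrier in the frame of pad_top below 0.006 m and angle between each of pink_carrier, picker_grip's own z axis and vertical below 0.17 rad and linear speed of pink_carrier below 0.02 m/s and horizontal distance between picker_grip and stand_slot below 0.035 m and z of picker_grip in the frame of stand_slot between 0.026 and 0.042 m); the robot touches nothing.
It fails at once if the fingers touch the pink denture's carrier (contact force between the fingers and pink_carrier above 0.5 N).
It also fails if it takes over 69 s, if anything falls off the work surface, if the arm or the gripper's body presses on something with over 40 N, if the wrist force passes 120 N, or if a joint passes its speed limit or range.

## Working session

There is one attempt and no reset: what is moved stays moved. The work goes in short steps, Python scripts to look and compute and a shell command to move; the robot and the scene stay as the last step left them, time stands still between calls to the robot, and variables do not carry over. Pictures are saved under pics/ and viewed, at most 15 in all, crops included, and the job is handed in when it is done.

```bash
ls; mkdir -p pics
python3 - <<'E'
from plant import *
import cv2,numpy as np
s=read_state();print(s,grip_depth)
a=read_camera("scene");b=read_camera("top")
cv2.imwrite("pics/s.png",a[...,::-1]);cv2.imwrite("pics/t.png",b[...,::-1])
for n in("scene","top"):print(camera_params(n))
E
```

```text
pics
{'time': 0.0, 'qpos': array([-1.22279049e+00,  1.16490147e-01,  1.44230330e+00, -1.84034881e-05,
        1.58399951e+00, -3.77713992e-02]), 'qvel': array([-4.35394761e-04, -8.16316156e-04,  4.35703068e-05, -4.44862910e-04,
        3.67737584e-04, -1.12987265e-03]), 'joint_torque': array([ 1.51441083e-03, -7.21250296e+01, -6.22609091e+01,  7.80992140e-02,
        2.37272365e-02, -1.00943789e-04]), 'tool_pos': array([ 0.25390704, -0.62515431,  0.19177878]), 'orientation': array([-5.91523894e-04,  9.81454443e-01,  1.91694590e-01, -1.01811443e-04]), 'force': array([-0.41558777,  0.36200627,  0.5316502 ]), 'ft_torque': array([-0.06098477,  0.01174551, -0.03770935]), 'gripper_force': 0.0, 'opening': 1.0042025790913112} 0.0188
{'fx': 368.17143882147536, 'fy': 368.17143882147536, 'cx': 254.04526886730824, 'cy': 187.88970241273253, 'rvec': array([ 2.16067105,  1.3891876 , -0.48054597]), 'tvec': array([-0.20954939, -0.32541566,  1.24580934])}
{'fx': 390.5781617865587, 'fy': 390.5781617865587, 'cx': 254.54311345044752, 'cy': 192.49328400398457, 'rvec': array([ 2.15575496, -2.16036909,  0.09188555]), 'tvec': array([-0.02013734,  0.58794608,  1.19176574])}
```

View pics/s.png

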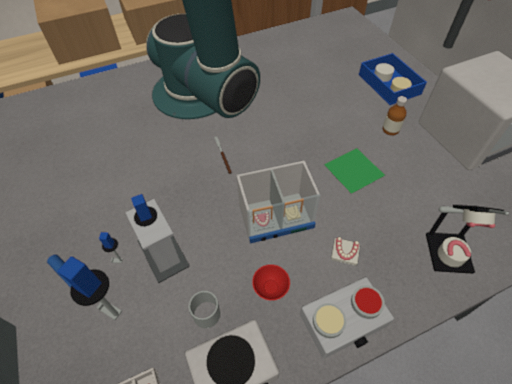

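View pics/t.png

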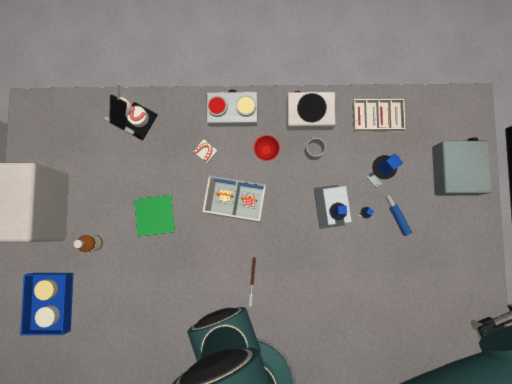

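Candidates for the picker: blue grips in the top view at (339,211) in a stand (middle size), (388,163) large and (367,212) small, both standing free. Candidates for the carrier: pink at (249,200), cream at (226,195). There are also a loose pink denture at (205,151) and an articulator at (137,115). I choose (339,211) and (249,200), and check both in one close crop.

```bash
cat > h.py <<'E'
import numpy as np,cv2
from plant import *
def P(n):
    c=camera_params(n);K=np.array([[c['fx'],0,c['cx']],[0,c['fy'],c['cy']],[0,0,1]]);return K,cv2.Rodrigues(np.array(c['rvec']))[0],np.array(c['tvec']),c
def ray(n,uv,z,p=None):
    K,R,t,_=p or P(n);d=R.T@np.linalg.inv(K)@np.array([*uv,1.]);o=-R.T@t
    return o+d*(z-o[2])/d[2]
def proj(n,X,p=None):
    K,R,t,_=p or P(n);q=(K@(R@np.atleast_2d(X).T+t[:,None])).T;return q[:,:2]/q[:,2:]
E
python3 - <<'E'
from h import *
a=cv2.imread("pics/s.png");b=cv2.imread("pics/t.png")
A=cv2.resize(a[180:290,100:200],(400,440),interpolation=3);C=cv2.resize(a[155:245,230:320],(400,400),interpolation=3)
B=cv2.resize(b[150:240,195:395],(800,360),interpolation=3)
c=np.zeros((600,800,3),np.uint8);c[:240,:]=cv2.resize(b[172:232,195:395],(800,240),interpolation=3)
c[240:600,:400]=cv2.resize(a[190:280,100:200],(400,360),interpolation=3);c[240:600,400:]=cv2.resize(a[160:241,230:320],(400,360),interpolation=3)
cv2.imwrite("pics/c.png",c)
E
```

```text
(no output)
```

View pics/c.png

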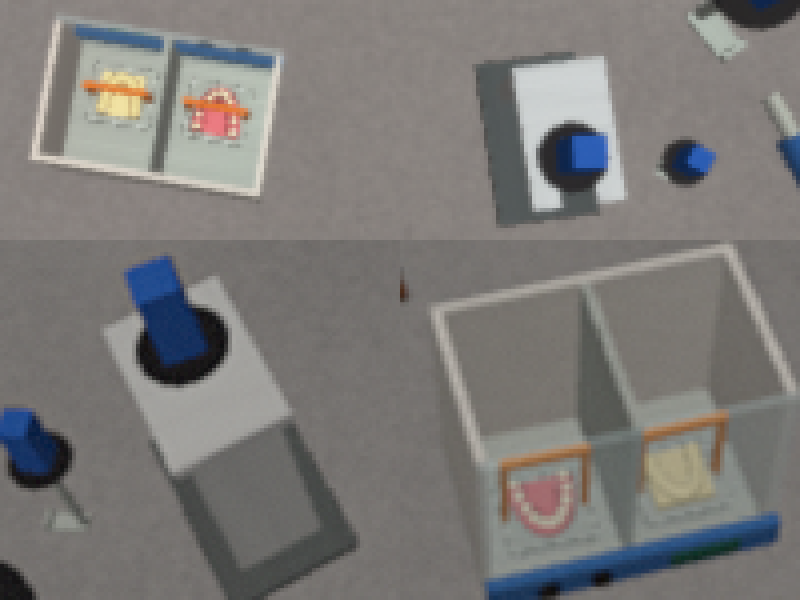

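The crop shows the middle picker hanging in the forked stand at about (341,210) in the top view, with the slot opening toward the robot. The pink carrier is in the right-hand (-y) well, its bail at about (249,198).

Run:
```python
from h import *
np.set_printoptions(precision=4,suppress=True)
f=lambda u,v:(195+u/4,172+v/4)
for nm,z,pts in [("rim",.13,[(57,18),(283,52),(260,195),(32,158)]),("fork",.135,[(512,65),(605,57),(626,200),(531,212)]),("bail",.066,[(183,101),(250,112)]),("cast",.066,[(83,87),(152,97)])]:
    q=np.array([ray("top",f(*p),z) for p in pts]);print(nm,q[:,:2].tolist(),q.mean(0))
    e=q[1]-q[0];print(np.degrees(np.arctan2(e[1],e[0])),np.linalg.norm(e))
b=cv2.imread("pics/t.png").astype(int)
m=((b[...,1]>b[...,0]+40)&(b[...,1]>b[...,2]+40)).astype(np.uint8);m[:,:120]=0;m[:,190:]=0
c=max(cv2.findContours(m,0,2)[0],key=cv2.contourArea);r=cv2.minAreaRect(c);q=np.array([ray("top",p,.004) for p in cv2.boxPoints(r)]);print("pad",q.mean(0),q)
# picker grip top: triangulate by matching projection
print("grip top",ray("top",f(589,153),.199),"scene",ray("scene",(100+150/4,190+(275-240)/4),.199))
```

```text
rim [[0.6243827083009943, 0.10765529457353928], [0.5990192959287326, -0.05565038825577408], [0.496365578386449, -0.03883976115500316], [0.5231146812825191, 0.1244956630142213]] [0.5607 0.0344 0.13  ]
-98.8282165046321 0.16526357351671206
fork [[0.5884641839097815, -0.21891937719756774], [0.593981589540806, -0.28513273168619724], [0.4922279044899261, -0.29729416806735454], [0.4838835256073468, -0.2302704586565952]] [ 0.5396 -0.2579  0.135 ]
-85.23667962979312 0.06644283315402928
bail [[0.5697864714493167, 0.019820142742461258], [0.5612625343928677, -0.031037941439315132]] [ 0.5655 -0.0056  0.066 ]
-99.51447893129519 0.05156745320047287
cast [[0.580709781946639, 0.09601409752277468], [0.5729079885701115, 0.04340273620704596]] [0.5768 0.0697 0.066 ]
-98.43498000924846 0.053186683665972116
pad [0.5191 0.3009 0.004 ] [[0.5727 0.368  0.004 ]
 [0.5843 0.2488 0.004 ]
 [0.4654 0.2343 0.004 ]
 [0.4538 0.3524 0.004 ]]
grip top [ 0.5217 -0.259   0.199 ] scene [ 0.5223 -0.2581  0.199 ]
```

```bash
cat >> h.py <<'E'
from scipy.spatial.transform import Rotation as Ro
def tool():
    s=read_state();o=s['orientation'];return np.array(s['tool_pos']),Ro.from_quat([*o[1:],o[0]]),s
def go(xyz,yaw):
    "shift (cm, present tool axes) then the turn (deg) to reach tcp xyz, tool down, tool x at yaw"
    p,R,s=tool();T=Ro.from_matrix(np.column_stack([[np.cos(yaw),np.sin(yaw),0],[np.sin(yaw),-np.cos(yaw),0],[0,0,-1]]))
    print("t",round(s['time'],2),"shift now",np.round(R.inv().apply(xyz-p)*100,2),"turn",np.round((R.inv()*T).as_rotvec(degrees=True),2),"shift after turn",np.round(T.inv().apply(xyz-p)*100,2))
E
python3 -m pendant '[[0,0,-2,0,0,4,9.3],[0,0,-4,0,0,6,9.3],[0,0,-4,0,0,6,9.3]]'
python3 -c "
from h import *
go([.50,-.262,.30],np.radians(6))"
```

```text
time: 0.4
tool_pos: [0.2539, -0.625, 0.2928]
orientation: [-0.001, 0.999, 0.051, -0.0]
force: [-0.4, -0.1, -0.1]
opening: 0.997
gripper_force: 0.0
t 0.4 shift now [ 28.19 -33.59  -0.67] turn [-0.11  0.03 -0.14] shift after turn [ 28.27 -33.53  -0.72]
```

```bash
python3 -m pendant '[[1.2,-1.4,0,0,0,0,9.3],[2.4,-2.8,0,0,0,0,9.3],[2.7,-3.2,0,0,0,0,9.3],[2.7,-3.2,0,0,0,0,9.3],[2.7,-3.2,0,0,0,0,9.3],[2.7,-3.2,0,0,0,0,9.3],[2.7,-3.2,0,0,0,0,9.3],[2.7,-3.2,0,0,0,0,9.3],[2.7,-3.2,0,0,0,0,9.3],[2.7,-3.2,0,0,0,0,9.3],[2,-2.5,0,0,0,0,9.3],[1,-1.2,0,0,0,0,9.3]]'
python3 - <<'E'
from h import *
go([.522,-.2585,.30],np.radians(6))
p=P("wrist");im=read_camera("wrist");cv2.imwrite("pics/w1.png",im[...,::-1]);np.save("w1.npy",np.array([*p[3]['rvec'],*p[3]['tvec']]))
print(p[0],p[3]['rvec'],p[3]['tvec'])
E
```

```text
time: 1.6
tool_pos: [0.4997, -0.26, 0.2919]
orientation: [-0.0, 0.999, 0.055, -0.0]
force: [0.4, -0.6, -0.0]
opening: 1.004
gripper_force: 0.0
t 1.6 shift now [ 2.23  0.09 -0.81] turn [-0.04  0.02  0.25] shift after turn [ 2.23  0.09 -0.81]
[[295.38769731   0.         259.76755338]
 [  0.         295.38769731 196.08566324]
 [  0.           0.           1.        ]] [-2.18492302  1.95734516  0.26084465] [-0.31360642  0.39557039  0.60814781]
```

View pics/w1.png

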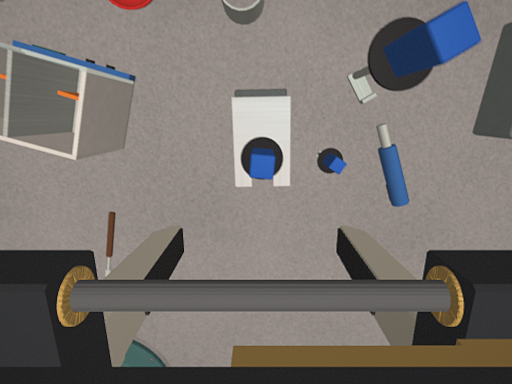

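The wrist view shows the hanging picker's grip top at (263,164), the disc at (262,157), and the fork at columns 232–291 with its slot opening toward the bottom. The small and large pickers stand apart.

Run:
```python
from h import *
np.set_printoptions(precision=4,suppress=True)
im=cv2.imread("pics/w1.png").astype(int);p=P("wrist")
roi=im[130:200,225:300];b=roi[...,0]
bl=(b-roi[...,2]>60)
v=b[bl];t=cv2.threshold(v.astype(np.uint8),0,255,cv2.THRESH_OTSU)[0];print("thr",t)
m=(bl&(b>t)).astype(np.uint8);c=max(cv2.findContours(m,0,2)[0],key=cv2.contourArea)+[225,130]
r=cv2.minAreaRect(c);q=np.array([ray("wrist",u,.199,p)for u in cv2.boxPoints(r)]);print("px",r,"top",q.mean(0)[:2]);print(q[:,:2])
e=q[1]-q[0];print("yaw",np.degrees(np.arctan2(e[1],e[0]))%90)
# fork: white plate
g=im.min(2);w=(g>195).astype(np.uint8);w[:90]=0;w[190:]=0;w[:,:225]=0;w[:,300:]=0
c=max(cv2.findContours(w,0,2)[0],key=cv2.contourArea);r=cv2.minAreaRect(c);q=np.array([ray("wrist",u,.135,p)for u in cv2.boxPoints(r)])
print("fork",r,q[:,:2])
for k in range(4):
    e=q[k]-q[k-1];print(np.degrees(np.arctan2(e[1],e[0])),np.linalg.norm(e))
for row in (180,183):print(row,g[row,225:300])
```

```text
thr 145.0
px ((261.9448547363281, 166.16209411621094), (23.16969108581543, 23.08664321899414), 4.763641834259033) top [ 0.5259 -0.2593]
[[ 0.5143 -0.2482]
 [ 0.5369 -0.2478]
 [ 0.5375 -0.2701]
 [ 0.5149 -0.271 ]]
yaw 1.10274430928509
fork ((260.5, 141.0), (88.0, 57.0), 90.0) [[ 0.5895 -0.2188]
 [ 0.5965 -0.2822]
 [ 0.4963 -0.2959]
 [ 0.4887 -0.2274]]
4.895407091084472 0.10115567348132254
-83.69969709258085 0.06386456925060488
-172.2165015538013 0.10114657617220883
96.31075295674944 0.06896271795312589
180 [133 136 136 138 138 137 138 133 135 144 186 206 205 205 204 202 200 202
 203 206 208 204 204 206 211 213 186 145 134 137 139 141 140 136 139 133
 134 133 129 131 135 134 134 137 130 128 133 128 174 208 206 206 207 204
 202 202 205 207 209 206 205 207 212 214 196 146 129 134 139 136 133 130
 132 132 131]
183 [138 134 132 133 136 133 133 136 133 137 180 207 205 205 205 203 201 201
 203 206 206 205 204 205 209 212 188 145 132 133 140 141 137 134 135 136
 137 138 142 144 140 137 137 138 134 133 134 133 174 207 208 207 207 203
 203 202 204 208 211 207 207 209 210 213 197 148 132 134 133 133 135 135
 137 136 138]
```

```bash
python3 -m pendant '[[1.2,0,0,0,0,2.6,5],[1.2,0,1,0,0,2.6,5],[0,0,2,0,0,0,5],[0,0,2,0,0,0,5],[0,0,2,0,0,0,5],[0,0,2,0,0,0,5],[0,0,2,0,0,0,5],[0,0,2,0,0,0,5],[0,0,1,0,0,0,5],[0,0,0,0,0,0,5]]'
python3 - <<'E'
from h import *
go([.524,-.259,.152],np.radians(1.1))
s=read_camera("scene");cv2.imwrite("pics/s2.png",cv2.resize(s[120:320,30:280],(800,600))[...,::-1])
E
```

```text
time: 2.65
tool_pos: [0.5219, -0.2605, 0.1511]
orientation: [-0.001, 1.0, 0.008, -0.001]
force: [0.3, -0.2, 0.3]
opening: 0.538
gripper_force: 0.0
t 2.65 shift now [ 0.21 -0.15 -0.09] turn [-0.06  0.12 -0.22] shift after turn [ 0.21 -0.15 -0.09]
```

View pics/s2.png

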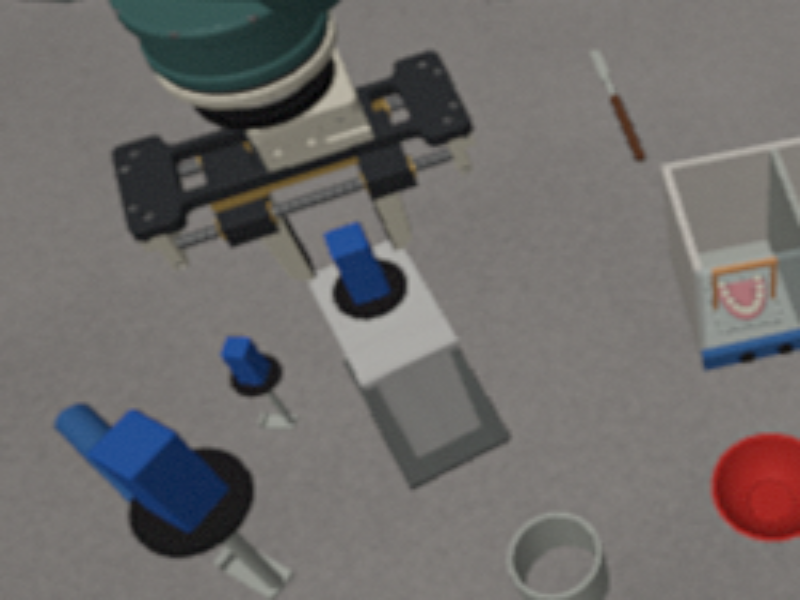

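The fingers straddle the grip: tips at about (300,275) and (405,240), grip at (350,265). I make a small correction and close.

```bash
python3 -m pendant '[[0.2,-0.15,0,0,0,0,5],[0,0,0,0,0,0,3],[0,0,0,0,0,0,1],[0,0,0,0,0,0,1],[0,0,0,0,0,0,1],[0,0,0,0,0,0,1],[0,0,0,0,0,0,1],[0,0,0,0,0,0,1]]'
python3 - <<'E'
from h import *
print(tool()[0],tool()[2]['opening'])
E
```

```text
time: 3.5
tool_pos: [0.5247, -0.2588, 0.1527]
orientation: [0.0, 1.0, 0.008, 0.0]
force: [0.3, -1.3, 0.6]
opening: 0.253
gripper_force: 29.9
[ 0.52471177 -0.25882828  0.15268903] 0.25302080640359054
```

```bash
python3 -m pendant '[[0,0,-0.5,0,0,0,1],[0,0,-1,0,0,0,1],[-1,0.09,0,0,0,0,1],[-2,0.18,0,0,0,0,1],[-2,0.18,0,0,0,0,1],[-2,0.18,0,0,0,0,1],[-2,0.18,0,0,0,0,1],[-2,0.18,0,0,0,0,1],[-1,0,-1,0,0,0,1],[0,0,-2,0,0,0,1],[0,0,-3,0,0,0,1],[0,0,-3,0,0,0,1]]'
python3 -m pendant '[[0,0,-3,0,0,0,1],[0,0,-3,0,0,0,1],[0,0,0,0,0,0,1],[0,0,0,0,0,0,1]]'
python3 - <<'E'
from h import *
np.set_printoptions(precision=4,suppress=True)
p,R,s=tool();print(p,s['opening'])
a=read_camera("scene");b=read_camera("top");cv2.imwrite("pics/s3r.png",a[...,::-1]);cv2.imwrite("pics/t3r.png",b[...,::-1])
g=R.apply([0,0,-.0188])+p
for n in("scene","top"):
    print(n,proj(n,[g,g-[0,0,.142],g+[.028,0,-.138]]))
c=np.zeros((600,800,3),np.uint8)
u,v=proj("scene",g-[0,0,.07])[0].astype(int);x=a[max(0,v-60):v+60,max(0,u-40):u+40];c[:,:400]=cv2.resize(x,(400,600));print(u-40,v-60,x.shape)
u,v=proj("top",g-[0,0,.1])[0].astype(int);x=b[max(0,v-60):v+60,max(0,u-40):u+40];c[:,400:]=cv2.resize(x,(400,600));print(u-40,v-60,x.shape)
cv2.imwrite("pics/c3.png",c[...,::-1])
E
```

```text
time: 4.7
tool_pos: [0.4045, -0.2704, 0.2594]
orientation: [0.0, 1.0, 0.008, 0.0]
force: [0.3, -0.2, -0.5]
opening: 0.256
gripper_force: 29.9
time: 5.1
tool_pos: [0.4049, -0.2706, 0.3182]
orientation: [0.0, 1.0, 0.008, 0.001]
force: [0.2, 0.3, -1.6]
opening: 0.255
gripper_force: 29.9
[ 0.4049 -0.2706  0.3182] 0.2554715465330335
scene [[ 96.3256 112.0403]
 [119.6579 161.7741]
 [121.8286 169.5762]]
top [[360.8195 257.6848]
 [347.3896 254.4033]
 [347.4417 243.788 ]]
68 78 (120, 80, 3)
310 195 (120, 80, 3)
```

View pics/c3.png

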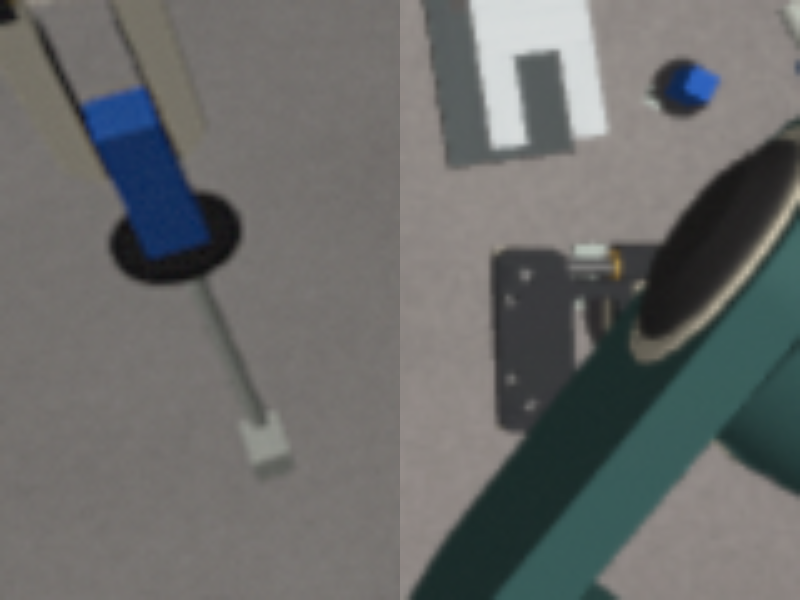

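The picker is held with its foot pointing +x: rod meets foot at scene pixel (120.6,162), predicted (119.7,161.8). Next I hover behind the bail.

```bash
python3 -c "
from h import *
go([.526,.0006,.318],np.radians(-9.1))"
```

```text
t 5.2 shift now [ 12.57 -26.9   -0.12] turn [-0.04  0.06 10.  ] shift after turn [  7.7  -28.68  -0.13]
```

```bash
python3 -m pendant '[[0,0,0,0,0,5,1],[0,0,0,0,0,5,1],[0.4,-1.4,0,0,0,0,1],[0.8,-3,0,0,0,0,1],[0.9,-3.4,0,0,0,0,1],[0.9,-3.4,0,0,0,0,1],[0.9,-3.4,0,0,0,0,1],[0.9,-3.4,0,0,0,0,1],[0.9,-3.4,0,0,0,0,1],[0.9,-3.4,0,0,0,0,1],[0.7,-2.6,0,0,0,0,1],[0.4,-1.3,0,0,0,0,1]]'
python3 -m pendant '[[0,0,0,0,0,0,1],[0,0,0,0,0,0,1]]'
python3 - <<'E'
from h import *
go([.526,.0006,.318],np.radians(-9.1))
p=P("wrist");im=read_camera("wrist");np.set_printoptions(precision=4,suppress=True)
b=im[...,::-1].astype(int).copy();cv2.imwrite("pics/w4.png",b)
h=cv2.cvtColor(b.astype(np.uint8),cv2.COLOR_BGR2HSV)
m=((h[...,0]>4)&(h[...,0]<16)&(h[...,1]>190)&(h[...,2]>120)).astype(np.uint8)
n,l,st,ce=cv2.connectedComponentsWithStats(m)
for i in range(1,n):
    if st[i,4]>40:
        r=cv2.minAreaRect(np.argwhere(l==i)[:,::-1].astype(np.float32));q=np.array([ray("wrist",u,.066,p) for u in cv2.boxPoints(r)]);e=max((q[1]-q[0],q[2]-q[1]),key=np.linalg.norm)
        print(st[i],q.mean(0),np.degrees(np.arctan2(e[1],e[0])),np.linalg.norm(e))
E
```

```text
time: 6.4
tool_pos: [0.5264, 0.0032, 0.3167]
orientation: [-0.0, 0.997, -0.077, -0.001]
force: [-0.4, -1.0, -0.2]
opening: 0.258
gripper_force: 29.9
time: 6.6
tool_pos: [0.5259, 0.0004, 0.3172]
orientation: [0.0, 0.997, -0.079, -0.0]
force: [-0.1, -0.4, -1.6]
opening: 0.255
gripper_force: 29.9
t 6.6 shift now [ 0.   -0.02 -0.08] turn [0.02 0.03 0.06] shift after turn [ 0.   -0.02 -0.08]
[189 133  37   5  65] [0.5832 0.0692 0.066 ] -98.99955355948053 0.052832208498395684
[243 134  32   5  72] [ 0.5695 -0.0053  0.066 ] -101.00570789531575 0.04569039728450114[ WARN:0@0.561] global loadsave.cpp:1063 imwrite_ Unsupported depth image for selected encoder is fallbacked to CV_8U.
```

View pics/w4.png

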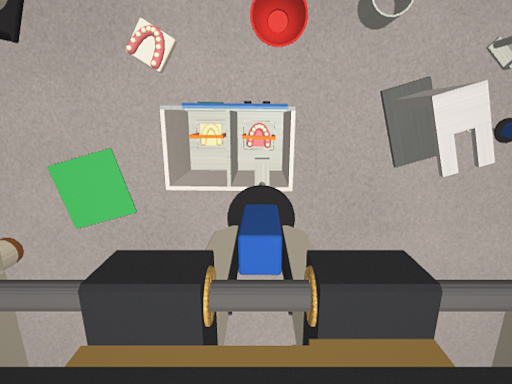

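Run:
```python
from h import *
np.set_printoptions(precision=4,suppress=True)
p,R,s=tool();c=P("wrist")
for d in(0,.03):print("foot pred px",proj("wrist",p+R.apply([d,0,.1257-.008]),c))
im=cv2.imread("pics/w4.png")
x=im[100:195,220:310];g=cv2.cvtColor(x,6)
for r in range(150,190,3):print(r,im[r,250:276].mean(1).astype(int))
print(im[150:190,262].mean(1).astype(int))
```

```text
foot pred px [[259.3059 186.2332]]
foot pred px [[259.3149 158.36  ]]
150 [213 213 213 213 213 212 213 211 212 211 211 211 211 211 208 208 209 209
 212 185 176 176 175 205 212 210]
153 [212 211 212 212 212 211 213 212 212 212 212 212 212 214 212 213 215 212
 213 212 214 214 214 213 215 213]
156 [212 213 213 214 217 217 219 220 220 221 221 220 221 220 220 220 220 220
 219 216 215 215 214 214 213 214]
159 [213 213 213 216 205 189 186 189 187 189 189 189 189 189 190 190 190 189
 186 196 212 213 213 210 212 212]
162 [211 210 211 211 210 209 208 208 208 209 207 210 209 211 210 208 209 211
 210 210 211 211 211 211 210 210]
165 [208 207 207 208 208 205 206 204 209 208 204 206 213 215 209 205 205 211
 209 209 208 208 208 208 209 209]
168 [209 209 209 210 208 207 205 203 209 208 205 208 213 215 210 204 205 213
 210 208 209 207 208 208 208 207]
171 [139 138 138 135 165 201 208 204 211 209 205 206 213 215 209 204 206 213
 215 171 138 137 137 138 137 138]
174 [147 147 145 140 168 205 208 203 209 208 203 206 214 215 210 203 207 212
 216 174 144 142 142 145 142 144]
177 [144 146 144 140 168 204 209 204 210 209 205 206 212 215 210 204 206 213
 216 173 145 142 145 144 144 146]
180 [146 145 144 140 166 205 208 204 210 212 209 212 218 218 211 206 208 213
 217 174 142 144 145 144 144 145]
183 [146 147 145 141 171 207 211 212 216 145 106 116 127 127 143 192 211 217
 220 177 146 144 145 144 144 146]
186 [129 129  85  66  32  11  17  22  24  31  32  35  35  26  29  19  14   8
  38  98 122 124 139 138 157 158]
189 [48 46 45 48 46 47 47 49 46 49 46 49 49 47 46 49 49 47 47 48 48 47 47 41
 32 19]
[211 211 214 212 211 214 221 185 127 189 216 211 209 213 213 213 212 213
 213 212 213 213 214 214 214 213 213 212 213 213 218 196 132 127 124  82
  35  48  49  49]
```

The view shows the foot at (262,157–185), squarely behind the pink bail at (260,135) and clear inside the right-hand well. I descend.

```bash
python3 -m pendant '[[0,0,1,0,0,0,1],[0,0,2,0,0,0,1],[0,0,2,0,0,0,1],[0,0,2,0,0,0,1],[0,0,2,0,0,0,1],[0,0,2,0,0,0,1],[0,0,2,0,0,0,1],[0,0,1,0,0,0,1],[0,0,0.7,0,0,0,1],[0,0,0,0,0,0,1],[0,0,0,0,0,0,1]]'
python3 - <<'E'
from h import *
print(tool()[0])
s=read_camera("scene");cv2.imwrite("pics/s5.png",cv2.resize(s[140:260,210:340],(780,600),interpolation=2)[...,::-1])
E
```

```text
time: 7.75
tool_pos: [0.5264, 0.0005, 0.1713]
orientation: [0.0, 0.997, -0.079, 0.0]
force: [0.2, -0.7, -1.6]
opening: 0.253
gripper_force: 29.9
[5.26447521e-01 4.94838781e-04 1.71279971e-01]
```

View pics/s5.png

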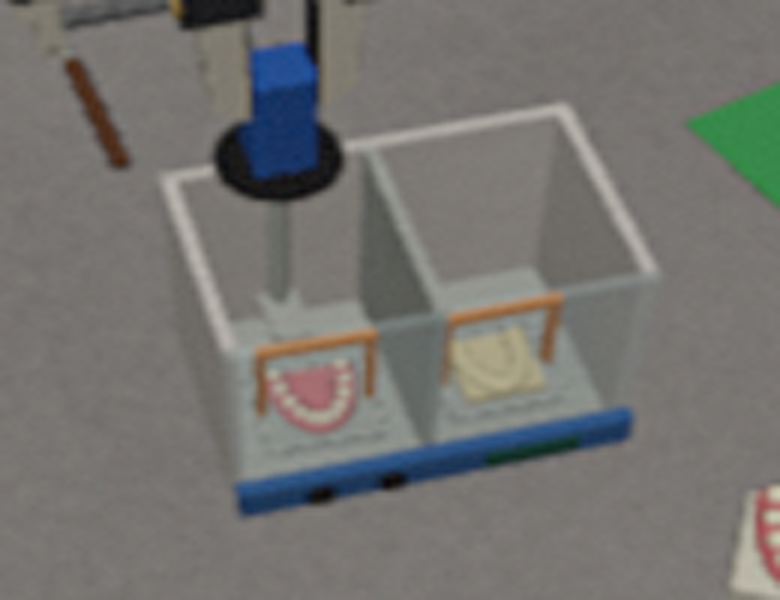

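Run:
```python
from h import *
np.set_printoptions(precision=1,suppress=True)
p,R,s=tool();k=lambda q:(q-[210,140])*[6,5]
foot=[p+R.apply([d,y,.1257-h]) for d,y,h in((0,0,0),(26,0,0),(30,-8,8),(30,8,8)) for d,y in((d/1e3,y/1e3),) for h in (h/1e3,)]
print("foot",k(proj("scene",foot)))
C=np.array([.5655,-.0056,.066]);u=np.array([np.sin(np.radians(9.1)),np.cos(np.radians(9.1)),0])
print("bail",k(proj("scene",[C-.026*u,C,C+.026*u])))
```

```text
foot [[279.6 298.7]
 [296.5 340.5]
 [318.  334.2]
 [280.  341.6]]
bail [[242.3 351.6]
 [305.4 339.3]
 [367.9 327.1]]
```

The foot is below and behind the pink bail, with the rod foot at (280,300) and bail centre at (316,343). I go forward 26 mm with a slight +y correction, then lift slowly.

```bash
python3 -m pendant '[[0.65,-0.1,0,0,0,0,1],[1,-0.1,0,0,0,0,1],[1,-0.1,0,0,0,0,1],[0,0,0,0,0,0,1],[0,0,-0.5,0,0,0,1],[0,0,-0.5,0,0,0,1],[0,0,-0.4,0,0,0,1],[0,0,-0.3,0,0,0,1],[0,0,-0.4,0,0,0,1],[0,0,-0.5,0,0,0,1],[0,0,0,0,0,0,1],[0,0,0,0,0,0,1]]'
python3 - <<'E'
from h import *
print(tool()[0])
s=read_camera("scene");cv2.imwrite("pics/s6.png",cv2.resize(s[140:260,210:340],(780,600),interpolation=2)[...,::-1])
E
```

```text
time: 9.0
tool_pos: [0.5529, -0.0006, 0.1966]
orientation: [-0.0, 0.997, -0.079, 0.0]
force: [0.4, -0.4, -2.5]
opening: 0.258
gripper_force: 29.9
[ 0.55288631 -0.00056091  0.19658665]
```

View pics/s6.png

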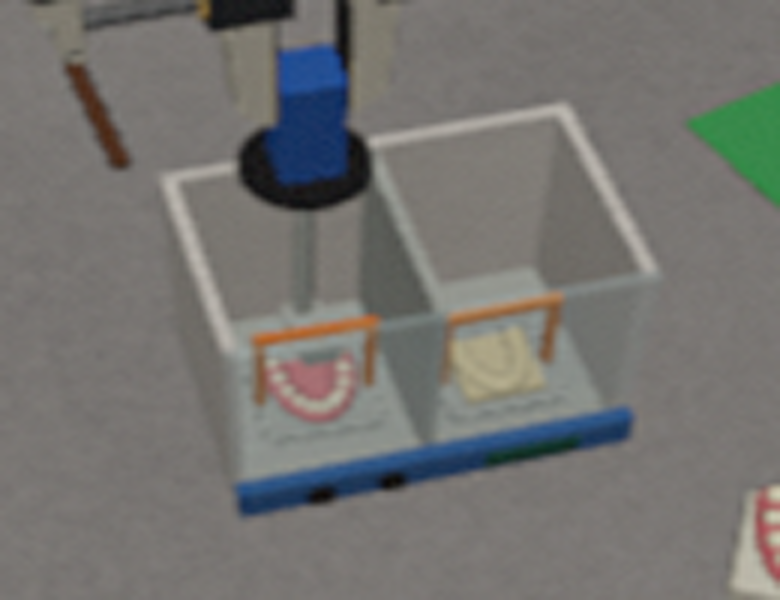

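The bail has lifted (centre (315,330), was (316,343)) with the foot beneath it. I lift out gently.

```bash
python3 -m pendant '[[0,0,-0.7,0,0,0,1],[0,0,-1.3,0,0,0,1],[0,0,-1.6,0,0,0,1],[0,0,-1.6,0,0,0,1],[0,0,-1.6,0,0,0,1],[0,0,-1.6,0,0,0,1],[0,0,-1.6,0,0,0,1],[0,0,-1.6,0,0,0,1],[0,0,-1.6,0,0,0,1],[0,0,-1.2,0,0,0,1],[0,0,-0.6,0,0,0,1],[0,0,0,0,0,0,1]]'
python3 -m pendant '[[0,0,0,0,0,0,1],[0,0,0,0,0,0,1],[0,0,0,0,0,0,1]]'
python3 - <<'E'
from h import *
print(tool()[0])
s=read_camera("scene");cv2.imwrite("pics/s7.png",cv2.resize(s[80:240,200:380],(675,600),interpolation=2)[...,::-1])
# target: carrier (axis+15mm) over pad centre, tool yaw as pad (about 5.6deg -> stay convenient)
for y in(-9.1,6):
    a=np.radians(y);go([.5191-.0145*np.cos(a),.3009-.0145*np.sin(a),.345],a)
E
```

```text
time: 10.25
tool_pos: [0.5531, -0.0006, 0.3473]
orientation: [-0.0, 0.997, -0.079, 0.0]
force: [-0.4, -0.2, -3.3]
opening: 0.256
gripper_force: 29.9
time: 10.55
tool_pos: [0.5528, -0.0006, 0.3459]
orientation: [0.0, 0.997, -0.079, -0.0]
force: [0.4, 0.0, -2.3]
opening: 0.255
gripper_force: 29.9
[ 0.55275278 -0.00057517  0.34593974]
t 10.6 shift now [ -9.54 -29.24   0.11] turn [0.01 0.04 0.  ] shift after turn [ -9.54 -29.24   0.11]
t 10.6 shift now [ -9.49 -28.86   0.11] turn [  0.     0.04 -15.1 ] shift after turn [ -1.65 -30.34   0.11]
```

View pics/s7.png

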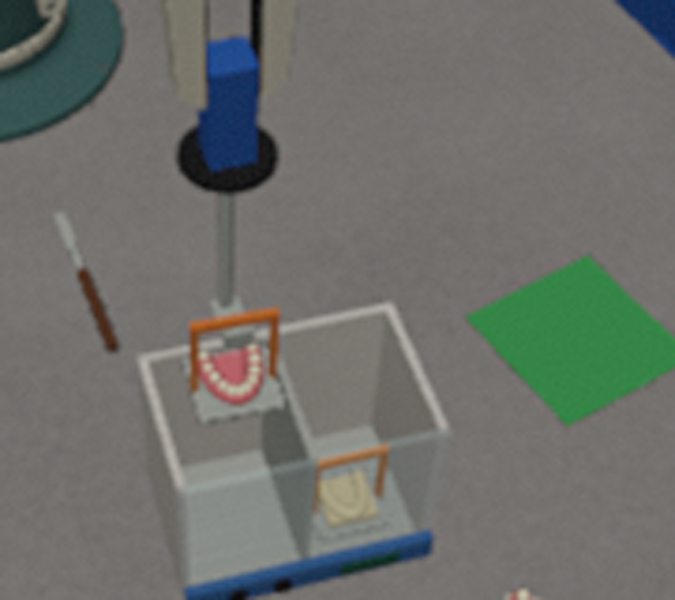

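The pink carrier hangs upright on the hook above the rim, bail at (235,320). Next I carry it to the pad.

```bash
python3 -m pendant '[[-0.19,-0.57,0,0,0,0,1],[-0.37,-1.14,0,0,0,0,1],[-0.56,-1.71,0,0,0,0,1],[-0.68,-2.09,0,0,0,0,1],[-0.68,-2.09,0,0,0,0,1],[-0.68,-2.09,0,0,0,0,1],[-0.68,-2.09,0,0,0,0,1],[-0.68,-2.09,0,0,0,0,1],[-0.68,-2.09,0,0,0,0,1],[-0.68,-2.09,0,0,0,0,1],[-0.68,-2.09,0,0,0,0,1],[-0.68,-2.09,0,0,0,0,1]]'
python3 -m pendant '[[-0.68,-2.09,0,0,0,0,1],[-0.59,-1.8,0,0,0,0,1],[-0.46,-1.42,0,0,0,0,1],[-0.31,-0.95,0,0,0,0,1],[-0.19,-0.57,0,0,0,0,1],[-0.09,-0.28,0,0,0,0,1],[0,0,0,0,0,0,1],[0,0,0,0,0,0,1],[0,0,0,0,0,0,1]]'
python3 - <<'E'
from h import *
a=np.radians(-9.1);go([.5191-.0145*np.cos(a),.3009-.0145*np.sin(a),.345],a)
E
```

```text
time: 11.8
tool_pos: [0.5158, 0.2321, 0.3466]
orientation: [-0.0, 0.997, -0.079, 0.0]
force: [0.5, -0.2, -2.1]
opening: 0.253
gripper_force: 29.9
time: 12.7
tool_pos: [0.505, 0.3038, 0.3467]
orientation: [-0.0, 0.997, -0.08, 0.0]
force: [0.4, -0.6, -2.1]
opening: 0.255
gripper_force: 29.9
t 12.7 shift now [-0.01  0.07  0.17] turn [-0.   -0.01 -0.03] shift after turn [-0.01  0.07  0.17]
```

```bash
python3 -m pendant '[[0,0,0.6,0,0,0,1],[0,0,1.4,0,0,0,1],[0,0,2,0,0,0,1],[0,0,2,0,0,0,1],[0,0,2,0,0,0,1],[0,0,2,0,0,0,1],[0,0,2,0,0,0,1],[0,0,1.5,0,0,0,1],[0,0,1,0,0,0,1],[0,0,0.5,0,0,0,1],[0,0,0,0,0,0,1],[0,0,0,0,0,0,1]]'
python3 -m pendant '[[0,0,0.3,0,0,0,1],[0,0,0.2,0,0,0,1],[0,0,0.2,0,0,0,1],[0,0,0.2,0,0,0,1],[0,0,0.2,0,0,0,1],[0,0,0,0,0,0,1],[0,0,0,0,0,0,1],[0,0,0,0,0,0,1]]'
python3 - <<'E'
from h import *
print(tool()[0],tool()[2]['force'])
s=read_camera("scene");u,v=proj("scene",[.519,.301,.07])[0].astype(int);print(u,v)
cv2.imwrite("pics/s8.png",cv2.resize(s[v-75:v+45,u-80:u+80],(800,600),interpolation=2)[...,::-1])
E
```

```text
time: 13.9
tool_pos: [0.5051, 0.3044, 0.1973]
orientation: [-0.0, 0.997, -0.079, 0.0]
force: [-0.2, 0.2, -2.0]
opening: 0.255
gripper_force: 29.9
time: 14.7
tool_pos: [0.5049, 0.3043, 0.1856]
orientation: [-0.0, 0.997, -0.079, 0.0]
force: [-0.4, 0.2, -2.0]
opening: 0.258
gripper_force: 29.9
[0.50488938 0.3042657  0.18564616] [-0.37136496  0.16253046 -2.00857465]
358 153
```

View pics/s8.png

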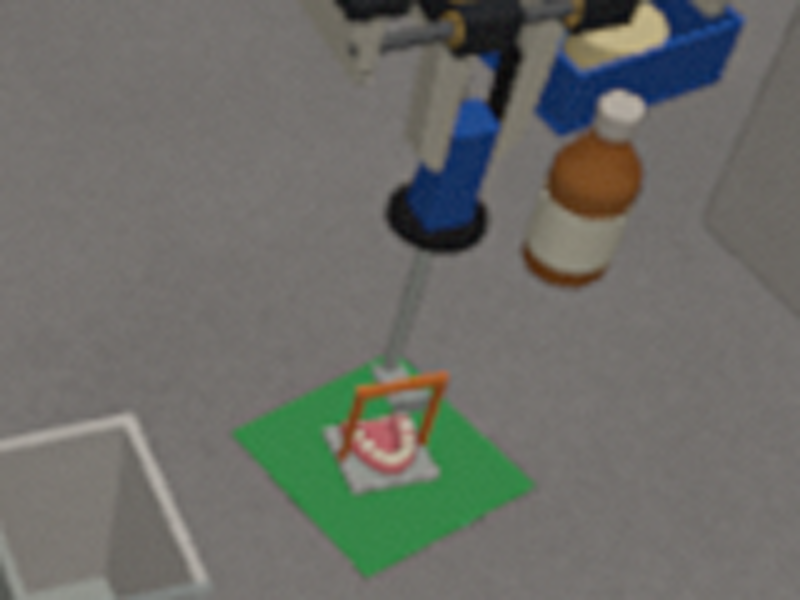

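The carrier hangs centred on the pad, plate at about (385,455), and is about to touch. I continue slowly.

```bash
python3 -m pendant '[[0,0,0.2,0,0,0,1],[0,0,0.2,0,0,0,1],[0,0,0.2,0,0,0,1],[0,0,0,0,0,0,1],[0,0,0,0,0,0,1],[0,0,0,0,0,0,1],[0,0,0,0,0,0,1]]'
python3 -m pendant '[[0,0,0.2,0,0,0,1],[0,0,0.2,0,0,0,1],[0,0,0.2,0,0,0,1],[0,0,0.3,0,0,0,1],[0,0,0,0,0,0,1],[0,0,0,0,0,0,1],[0,0,0,0,0,0,1],[0,0,0,0,0,0,1]]'
python3 - <<'E'
from h import *
print(tool()[0],tool()[2]['force'])
s=read_camera("scene");u,v=proj("scene",[.519,.301,.07])[0].astype(int);print(u,v)
cv2.imwrite("pics/s9.png",cv2.resize(s[v-30:v+30,u-40:u+40],(800,600),interpolation=2)[...,::-1])
E
```

```text
time: 15.45
tool_pos: [0.5049, 0.3043, 0.1797]
orientation: [-0.0, 0.997, -0.079, 0.0]
force: [-0.6, 0.0, -1.3]
opening: 0.255
gripper_force: 29.9
time: 16.25
tool_pos: [0.5049, 0.3043, 0.1707]
orientation: [-0.0, 0.997, -0.079, 0.0]
force: [-0.5, 0.5, -1.2]
opening: 0.258
gripper_force: 29.9
[0.50489489 0.30428124 0.17070349] [-0.49355399  0.51593445 -1.23570725]
358 153
```

View pics/s9.png

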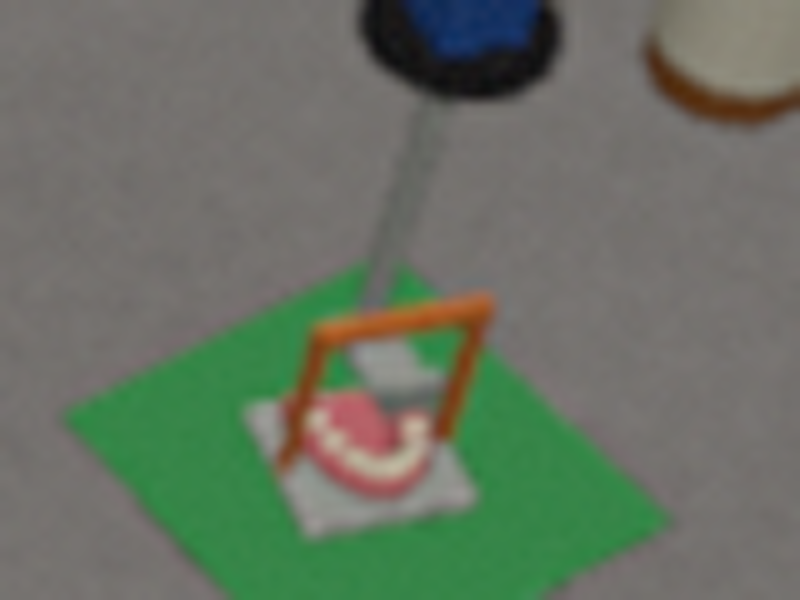

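The carrier stands on the pad (plate centre (365,465)), with the foot and lip at (405,380), well below the bail at (400,315). I back out along the foot, then rise.

```bash
python3 -m pendant '[[-0.4,0,0,0,0,0,1],[-0.6,0,0,0,0,0,1],[-0.6,0,0,0,0,0,1],[-0.6,0,0,0,0,0,1],[-0.8,0,0,0,0,0,1],[-1,0,0,0,0,0,1],[-1,0,0,0,0,0,1],[-1,0,0,0,0,0,1],[0,0,0,0,0,0,1],[0,0,0,0,0,0,1]]'
python3 - <<'E'
from h import *
print(tool()[0],tool()[2]['force'])
s=read_camera("scene");u,v=proj("scene",[.519,.301,.07])[0].astype(int);im=s[v-30:v+30,u-40:u+40]
a=cv2.imread("pics/s9.png");a=cv2.resize(a,(80,60),interpolation=cv2.INTER_AREA);h=lambda x:(lambda q:((q[...,0]>4)&(q[...,0]<16)&(q[...,1]>150)))(cv2.cvtColor(np.ascontiguousarray(x),cv2.COLOR_BGR2HSV))
for x in(a,im[...,::-1]):
    m=h(x);m[:27]=0;print(np.argwhere(m).mean(0)[::-1],m.sum())
# stand goals: axis at slot centre (.522,-.2590) retract 13 cm behind along stand x (yaw 6.3)
g=np.radians(6.3);go(np.array([.5247-.13*np.cos(g),-.2588-.13*np.sin(g),.32]),np.radians(5))
E
```

```text
time: 17.3
tool_pos: [0.4455, 0.3138, 0.1707]
orientation: [-0.0, 0.997, -0.079, 0.0]
force: [-0.1, -0.4, -1.4]
opening: 0.258
gripper_force: 29.9
[0.44547411 0.31384982 0.17072984] [-0.06616572 -0.4193502  -1.38991664]
[38.67857143 34.78571429] 56
[38.90566038 34.9245283 ] 53
t 17.35 shift now [  4.31  58.74 -14.94] turn [-0.000e+00 -1.000e-02 -1.408e+01] shift after turn [-10.11  58.02 -14.94]
```

The bail has not moved (under 0.3 px), so it is unhooked. I go back to the stand.

```bash
python3 -m pendant '[[0,0,-1,0,0,0,1],[0,0,-3,0,0,0,1],[0,0,-4,0,0,0,1],[0,0,-4,0,0,0,1],[0,0,-2.5,0,0,0,1],[0,0,-0.5,0,0,0,1],[0.1,1.5,0,0,0,0,1],[0.2,2.5,0,0,0,0,1],[0.25,3.4,0,0,0,0,1],[0.25,3.4,0,0,0,0,1],[0.25,3.4,0,0,0,0,1],[0.25,3.4,0,0,0,0,1]]'
python3 -m pendant '[[0.25,3.4,0,0,0,0,1],[0.25,3.4,0,0,0,0,1],[0.25,3.4,0,0,0,0,1],[0.25,3.4,0,0,0,0,1],[0.25,3.4,0,0,0,0,1],[0.25,3.4,0,0,0,0,1],[0.25,3.4,0,0,0,0,1],[0.25,3.4,0,0,0,0,1],[0.25,3.4,0,0,0,0,1],[0.2,3.4,0,0,0,0,1],[0.2,2.5,0,0,0,0,1],[0.1,1.2,0,0,0,0,1]]'
python3 -m pendant '[[0,0,0,0,0,-4,1],[0,0,0,0,0,-5,1],[0,0,0,0,0,-4,1],[0,0,0,0,0,0,1],[0,0,0,0,0,0,1]]'
python3 - <<'E'
from h import *
g=np.radians(6.3);go(np.array([.5247-.13*np.cos(g),-.2588-.13*np.sin(g),.167]),np.radians(4))
E
```

```text
time: 18.55
tool_pos: [0.4297, 0.1359, 0.3185]
orientation: [0.0, 0.997, -0.079, -0.001]
force: [0.9, 0.8, -1.9]
opening: 0.254
gripper_force: 29.9
time: 19.75
tool_pos: [0.3969, -0.2406, 0.3185]
orientation: [-0.001, 0.997, -0.08, -0.001]
force: [-0.8, 0.1, -1.1]
opening: 0.256
gripper_force: 29.9
time: 20.25
tool_pos: [0.3979, -0.2384, 0.3199]
orientation: [-0.0, 0.999, 0.033, -0.0]
force: [-0.2, 0.4, -1.6]
opening: 0.253
gripper_force: 29.9
t 20.25 shift now [-0.46  3.45 15.29] turn [-0.03  0.04 -0.21] shift after turn [-0.49  3.44 15.29]
```

```bash
python3 -m pendant '[[-0.2,1.7,0,0,0,0,1],[-0.3,1.75,1,0,0,0,1],[0,0,3,0,0,0,1],[0,0,3,0,0,0,1],[0,0,3,0,0,0,1],[0,0,3,0,0,0,1],[0,0,1.7,0,0,0,1],[0,0,0.6,0,0,0,1],[0,0,0,0,0,0,1],[0,0,0,0,0,0,1]]'
python3 - <<'E'
from h import *
go(np.array([.5247,-.2588,.167]),np.radians(4))
E
```

```text
time: 21.25
tool_pos: [0.396, -0.2738, 0.1689]
orientation: [0.0, 0.999, 0.034, 0.001]
force: [-0.4, 0.1, -0.4]
opening: 0.26
gripper_force: 29.9
t 21.25 shift now [12.95 -0.62  0.21] turn [ 0.06 -0.07 -0.11] shift after turn [12.95 -0.59  0.19]
```

```bash
python3 -m pendant '[[1,-0.05,0,0,0,0,1],[2,-0.1,0.1,0,0,0,1],[2,-0.1,0.1,0,0,0,1],[2,-0.1,0,0,0,0,1],[2,-0.1,0,0,0,0,1],[1.5,-0.07,0,0,0,0,1],[1.2,-0.05,0,0,0,0,1],[0.8,-0.03,0,0,0,0,1],[0.45,0,0,0,0,0,1],[0,0,0,0,0,0,1],[0,0,0,0,0,0,1]]'
python3 - <<'E'
from h import *
go(np.array([.5247,-.2588,.153]),np.radians(4))
E
```

```text
time: 22.35
tool_pos: [0.524, -0.2588, 0.1656]
orientation: [0.0, 0.999, 0.034, -0.0]
force: [-0.3, -0.7, -1.3]
opening: 0.253
gripper_force: 29.9
t 22.35 shift now [0.07 0.01 1.26] turn [ 0.    0.   -0.11] shift after turn [0.07 0.01 1.26]
```

```bash
python3 -m pendant '[[0,0,0.5,0,0,0,1],[0,0,0.3,0,0,0,1],[0,0,0.2,0,0,0,1],[0,0,0.15,0,0,0,1],[0,0,0.1,0,0,0,1],[0,0,0,0,0,0,1],[0,0,0,0,0,0,1],[0,0,0,0,0,0,1]]'
```

```text
time: 23.15
tool_pos: [0.5244, -0.2587, 0.1532]
orientation: [0.0, 0.999, 0.034, 0.0]
force: [-0.3, 0.4, -0.5]
opening: 0.255
gripper_force: 29.9
```

```bash
python3 -m pendant '[[0,0,0.05,0,0,0,1],[0,0,0,0,0,0,2.6],[0,0,0,0,0,0,3.2],[0,0,0,0,0,0,4.2],[0,0,0,0,0,0,5],[0,0,0,0,0,0,5],[0,0,-0.5,0,0,0,5],[0,0,-1.5,0,0,0,5],[0,0,-3,0,0,0,5],[0,0,-4,0,0,0,5],[0,0,-4,0,0,0,5],[0,0,-2,0,0,0,5]]'
python3 -m pendant '[[-2,0,0,0,0,0,5],[-2,0,0,0,0,0,5],[0,0,0,0,0,0,5],[0,0,0,0,0,0,5],[0,0,0,0,0,0,5]]'
python3 - <<'E'
from h import *
p,R,s=tool();print(p)
a=read_camera("scene");c=np.zeros((600,800,3),np.uint8)
c[:,:400]=cv2.resize(a[180:285,100:170],(400,600));u,v=358,153;c[:,400:]=cv2.resize(a[v-45:v+45,u-30:u+30],(400,600))
cv2.imwrite("pics/end.png",c[...,::-1])
E
```

```text
time: 24.35
tool_pos: [0.5246, -0.2588, 0.3079]
orientation: [0.001, 0.999, 0.034, 0.002]
force: [0.6, 0.5, -1.5]
opening: 0.537
gripper_force: 0.0
time: 24.85
tool_pos: [0.4849, -0.2613, 0.3029]
orientation: [0.0, 0.999, 0.034, 0.0]
force: [-0.1, -0.4, 0.6]
opening: 0.541
gripper_force: 0.0
[ 0.48489513 -0.26130925  0.30292678]
```

View pics/end.png

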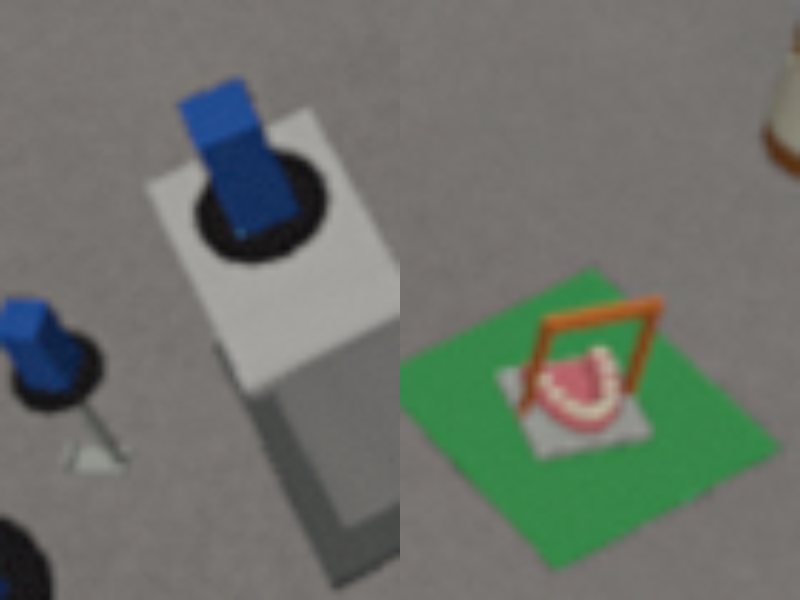

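The picker hangs upright in its fork (disc at (262,205)), and the carrier stands upright near the pad's centre (plate at (575,410)). I hand in.

```bash
python3 -c "
from plant import *
print(job_done())"
```

```text
the job is handed in; nothing more can be done
None
```

The job is handed in (no verdict came back): in the last picture the pink denture's carrier stands upright near the centre of the green pad, the picker hangs upright in its stand, and the robot touches nothing; the clock read about 25 s of the 69 s.

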